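# Clear the stamping jig and present the long foil roll

### The job

Clear the stamping jig by hanging the ear defenders that stand on it astride the rail, one cup on each side of the bar, and let go of them. Then draw the longest foil roll out of the sloping rack, turn it level and parallel to the jig's fence, and hold it still in the gripper centred over the bed, its middle about 12 cm above the bed: finish while still holding it there. Leave the two short rolls in the rack and the rest of the bench as it is.

Things in the scene. Friction and masses are not known exactly. Their poses are not given: they have to be found in the camera images.
- ear_defenders: Rigid ear defenders, 200 g, 148 mm tall, standing on their cups on the jig. Origin: centre of the underside; z up, x from cup to cup. Cups at x = -63..-33 and 33..63 mm, 60 mm deep (y), 72 mm tall: 66 mm clear between. The band's crown is a straight rubber pad 64 mm long (x), 24 wide (y), z = 128 to 148 mm: pinch it across y. Rods 10 mm thick join its ends to the cups.
- crown (a point): centre of the underside of the ear defenders' crown pad (z = 128 mm in their frame): the face that rests on the bar
- rail: Fixed rail: a straight round steel bar 16 mm in diameter and 240 mm long on two posts at its ends. Origin on the bench below the middle of the bar; the bar runs along the body's y, its axis 155 mm and its top 163 mm above the bench. It stands at the right of the bench.
- jig: Fixed stamping jig: flat steel bed 160 mm (x) by 170 mm (y), 22 mm thick, a blue book cover let in flush; a fence 10 mm wide along its far (+x) edge, parallel to its y, rises 14 mm above the bed. Origin: centre of its underside, z up.
- bed_center (a point): centre of the jig's bed, on its upper face (22 mm above the bench)
- rack: Fixed dark wooden rack. Origin: centre of the underside of its 140 x 216 mm base. Three sockets 76 mm apart along y slope at 45 degrees, open along (0.707, 0, 0.707), i.e. up and to its +x, away from the robot. Each is 36 mm square, 55 mm deep along the slope, floor at x = -50, z = 36 mm. A tongue 18 mm wide runs under each roll to 99 mm from the socket floor; beside it is free space.
- long_roll: The longest foil roll, in any of the sockets: rolled stamping foil, a plain brassy cylinder 32 mm in diameter on a cardboard core (22 mm) that stands out 6 mm at each end; 180 mm long, about 120 g. Origin: centre of its lower end; z runs along it to its upper end. It stands out 125 mm from the socket; drawing it 60 mm along its z frees it.
- long_roll_mid (a point): middle of the long roll (on its axis, 90 mm from the lower end), its centre of mass
- short_roll_a: A short foil roll in another socket, to be left there: rolled stamping foil, a plain brassy cylinder 32 mm in diameter on a cardboard core (22 mm) that stands out 6 mm at each end; 115 mm long. Origin: centre of its lower end, z along the roll.
- short_roll_b: The second short foil roll, same as the first, to be left there.
- brush: flat brush lying flat on the bench beyond the rail, bystander
- tape: roll of paper tape lying flat, 84 mm across, 24 mm high, bystander
- glue: white bottle 150 mm tall, 56 mm across, bystander
- ink_jar: amber jar with black cap, 60 mm tall, 48 mm across, near the robot in front of the jig, bystander
- mug: white mug 90 mm tall, 80 mm across, bystander
- tin: tin can 80 mm tall, 72 mm across, bystander

How it is judged:
By the outcome, as a careful person would: the job done as asked, in the order asked, and still so for the second after the job is handed in, while the arm keeps its last pose, push and grip.
It also fails if it takes over 58 s, if anything falls off the work surface, if the arm or the gripper's body presses on something with over 40 N, if the wrist force passes 120 N, or if a joint passes its speed limit or range.

### The arm

A 6-joint arm with a two-finger parallel gripper is mounted at the origin on the work surface. World frame = base frame: x ahead of the robot, y to its left, z up, the work surface at z = 0. Lengths are in mm, angles in degrees, forces in N, time in s.
With the tool pointing down it reaches from about 300 to 850 mm from the base axis. Payload 4.2 kg.
Tool frame: the origin (TCP) lies at the very end of the fingers, on their centre line; the grasp point (between the pads) lies 19 mm behind it (env.tcp_to_grasp is the distance from the TCP to the grasp point, in mm); z points along the fingers, y is the line along which they close (so a half turn about z gives the same grasp; the last joint's range is limited). The gripper opens to 91 mm and grips with 3 to 60 N. Pads are 32 mm wide; open, the fingers measure 118 mm over their backs; the gripper's body (76 mm by 178 mm) begins 60 mm behind the grasp point.
Start: joints at [64.286, 18.312, 89.639, -0, 72.044, -1.146], TCP at [239.078, 522.958, 213.976] pointing down, gripper open.
Joint ranges: [-177.97, 177.97], [-48.28, 115.42], [12.27, 149.76], [-77.06, 257.06], [2.81, 150.46], [-146.56, 146.56]. Speed limits (degrees/s): [147.25, 147.25, 180, 180, 180, 180].

### API

Orientations are given as [roll, pitch, yaw] about the fixed x, y, z axes, in that order (R = Rz(yaw) Ry(pitch) Rx(roll)).
In Python, from workcell import env gives the robot as it stands.
- The arm moves only by the tool move_arm, never from a script. Its argument "plan" is a list of rows, each a list of 3 entries, a list of its own where there are three numbers: the shift along the world's x, y, z in cm, then the turn about the world's z in degrees, then the closure, from 0 (fully open) to 1 (shut). In form: [[[x, y, z], turn, claw], ...]. A call has 1 to 5 rows; each row shifts and turns the commanded pose from where the row before left it; what a row does not reach is not made up. A row lasts 1/10 s, in which the tool goes at most 50 mm and 8.59 degrees, less where a joint would pass 70% of its speed; a pose out of reach is approached as far as the arm can. A call is refused whole if a number of a shift passes 5 or a number of a turn 8.59, either way. A call with a gripper value outside its range is refused whole. The fingers move at their own pace and stop on an object; "squeeze" is the grip in N (left out, the last holds). Time passes only in rows, so rows that do not move let the fingers close. It gives the time, the measured TCP pose, the force, the opening and the grip force at its end, in the units of the state.
- env.state(): the state, without advancing time (a new reading comes with each control period).
- env.grab_frame(name): name is "scene" or "side" or "wrist"; returns a dict with "frame" (480x640x3 uint8, red, green, blue), "z_map" (480x640 float32, mm along the optical axis (not along the pixel's ray), 0 where there is no reading), "fovy" (degrees; the focal length in pixels is half the picture's height over the tangent of half this angle, whatever the lens; pixels are square), "cx", "cy" (the principal point, pixels), "position" and "orientation" of the camera in the world. Camera axes: x right, y down, z forward; pixel columns grow to the right and rows downward; lengths in mm; the calibration is good to about 2 mm. The wrist camera is an equidistant fisheye: a pixel r from the principal point sees the ray r / f radians off the axis. A picture is of the moment at which its call begins.
- env.job_done(): hands the job in; it is judged then, once.
Trained networks look in a picture, given as the dict that the camera call returned (one of the last four; its "shot" number tells which), for a name from the list of things; names that differ only in an ending like _2 or _b are one class to them, and where a whole thing is asked for, a point or a joint stands for the part that bears it (a point fixed in the world has none). Each returns a list of dicts, best first, with "score" (0 to 1); they miss things now and then, are a little off and sometimes report something else, mostly with a low value. They report only what shows in the picture. A call takes as long as a camera call.
- env.search_frame(picture, label): "point" ([column, row] in pixels, amid what is visible of it).
- env.landmark_of(picture, label): "point" ([column, row] in pixels: a listed point, or the origin of a listed thing).
The state is a dict: "time_s": time; "qpos": joint angles; "qvel": joint speeds; "effort": joint torques, N m; "ee_pos": TCP position; "ee_rot": TCP orientation; "force": force on the tool from outside, world axes, zero at the start; "torque": the same for the moment, N m; "gripper_width": finger opening in mm; "gripper_force": force on a finger pad.
Only numpy, scipy, OpenCV 4.12 (cv2) and the standard library are available. Lean on these libraries where they do the work, as an engineer would, in place of code of your own. Each camera call takes 0.05 s, during which the arm holds its last target. There are 200 camera calls.

## Working session

There is one attempt and no reset: what is moved stays moved. The work goes in short steps, Python scripts to look and compute and a tool call to move; the robot and the scene stay as the last step left them, time stands still between calls to the robot, and variables do not carry over. Pictures are saved under pics/ and viewed, at most 10 in all, crops included, and the job is handed in when it is done.

Besides the shell and the picture viewer there is one more tool, called as name(argument=value, ...), one argument or row to a line, values as JSON. move_arm: Moves the arm, as the interface text tells. Its arguments: {"type":"object","properties":{"plan":{"type":"array","items":{"type":"array"}},"squeeze":{"type":"number"}},"required":["plan"]}

```bash
mkdir -p pics
cat > h.py <<'E'
import numpy as np, cv2
from scipy.spatial.transform import Rotation as R
from workcell import env
def rot(o):
    o=np.array(o,float)
    return o if o.shape==(3,3) else R.from_euler('xyz',o,degrees=True).as_matrix()
def world(p,uv,d=None,z=None):
    f=240/np.tan(np.radians(p['fovy']/2)); u,v=uv
    r=np.array([(u-p['cx'])/f,(v-p['cy'])/f,1.]); M=rot(p['orientation']); o=np.array(p['position'])
    if z is not None:
        w=M@r; return o+w*(z-o[2])/w[2]
    if d is None: d=p['z_map'][int(round(v)),int(round(u))]
    return o+M@(r*d)
def cloud(p):
    f=240/np.tan(np.radians(p['fovy']/2)); v,u=np.mgrid[:480,:640]; d=p['z_map']
    c=np.stack([(u-p['cx'])/f*d,(v-p['cy'])/f*d,d],-1)
    return c@rot(p['orientation']).T+np.array(p['position'])
E
python3 - <<'E'
from h import *
names=['ear_defenders','crown','rail','jig','bed_center','rack','long_roll','long_roll_mid','short_roll_a','brush','tape','glue','ink_jar','mug','tin']
for c in ['scene','side']:
    p=env.grab_frame(c); cv2.imwrite(f'pics/{c}0.png',p['frame'][...,::-1]); print(c,p['position'],p['orientation'],p['fovy'])
    for n in names:
        for fn in (env.search_frame,env.landmark_of):
            try: r=fn(p,n)
            except Exception as e: print(n,e); continue
            print(fn.__name__[:4],n,[(np.round(q['point']).tolist(),round(q['score'],2),np.round(world(p,q['point'])).tolist()) for q in r[:3]])
print(env.state())
E
```

```text
scene [1427.18534091  147.90673342  911.29310451] [-132.87062268    0.7430726    98.53068261] 45.11559749484467
call ear_defenders [([306.0, 244.0], 0.6, [517.0, -34.0, 37.0])]
call ear_defenders [([308.0, 260.0], 0.94, [611.0, -12.0, 83.0])]
call crown [([306.0, 247.0], 0.65, [520.0, -34.0, 31.0])]
call crown [([304.0, 217.0], 0.77, [577.0, -22.0, 168.0])]
call rail [([175.0, 186.0], 0.76, [500.0, -319.0, 155.0])]
call rail []
call jig [([292.0, 273.0], 0.71, [597.0, -49.0, 24.0])]
call jig [([446.0, 229.0], 0.58, [501.0, 262.0, 102.0]), ([305.0, 265.0], 0.57, [613.0, -18.0, 69.0])]
call bed_center [([292.0, 272.0], 0.59, [591.0, -53.0, 19.0]), ([448.0, 248.0], 0.55, [456.0, 279.0, 8.0])]
call bed_center [([299.0, 261.0], 0.65, [615.0, -29.0, 82.0])]
call rack [([445.0, 246.0], 0.88, [450.0, 273.0, 5.0]), ([327.0, 212.0], 0.21, [402.0, -3.0, 37.0]), ([510.0, 324.0], 0.2, [719.0, 379.0, 78.0])]
call rack [([441.0, 246.0], 0.92, [449.0, 265.0, 4.0]), ([331.0, 219.0], 0.18, [414.0, 8.0, 25.0])]
call long_roll [([416.0, 220.0], 0.78, [540.0, 197.0, 154.0])]
call long_roll [([411.0, 225.
[... 3826 characters left out ...]
, [684.0, 426.0, 45.0])]
{'time_s': 3.1, 'qpos': array([ 6.42847322e+01,  1.83105358e+01,  8.96380216e+01,  2.11013867e-04,
        7.20421401e+01, -1.14598100e+00]), 'qvel': array([ 0.02289119,  0.08363996, -0.05491216,  0.01224135,  0.00097414,
        0.03455769]), 'effort': array([-1.97012132e-04, -4.12345183e+01, -2.32228070e+01,  7.28335278e-02,
        3.77568556e-02,  1.49328315e-05]), 'ee_pos': array([239.09474457, 522.9701471 , 213.99625784]), 'ee_rot': array([ 1.79990695e+02, -1.46556602e-05,  1.55430648e+02]), 'force': array([-0.42201231, -0.28539516, -0.55708029]), 'torque': array([ 0.00161594, -0.01928811,  0.01193427]), 'gripper_force': 0.0, 'gripper_width': 91.30114096561493}
```

View pictures.

View pics/scene0.png

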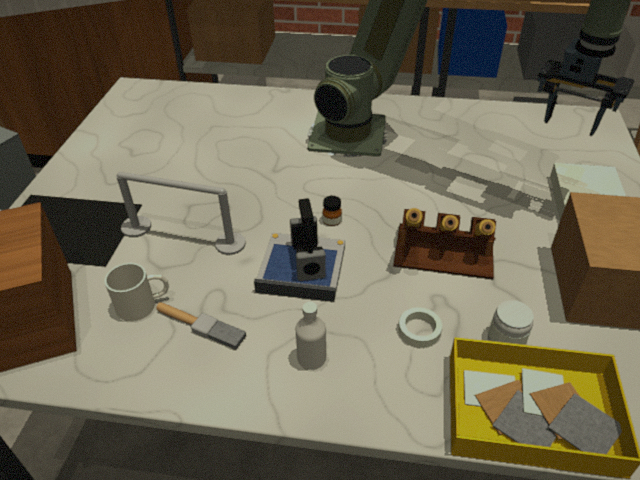

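View pics/side0.png

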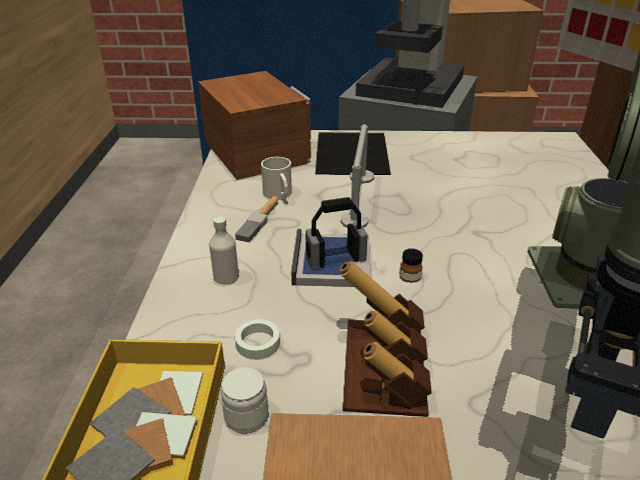

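Both views show: ear defenders on the jig (scene ~305,240), rail at (175,185), and the long roll nearest the jig (scene 413,215; side 345,268). Now I'll measure with the depth clouds.

Run:
```python
from h import *
for c in ['scene','side']:
    p=env.grab_frame(c); W=cloud(p); np.savez(f'{c}0.npz',W=W,f=p['frame'],d=p['z_map'])
    P=W[p['z_map']>0]; x,y,z=P.T
    def rect(m,n):
        q=P[m]; 
        if len(q)<8: print(n,len(q)); return
        print(c,n,len(q),'rect',cv2.minAreaRect(q[:,:2].astype(np.float32)),'mean',q.mean(0).round(1),'zmax',np.percentile(q[:,2],[50,98]).round(1))
    near=(abs(x-545)<110)&(abs(y+20)<110)
    rect(near&(z>163)&(z<178),'crowntop')
    rect(near&(z>85)&(z<98),'cuptops')
    rect(near&(z>18)&(z<26),'bed')
    rect(near&(z>33)&(z<39)&(x>590),'fence')
    r=(x>380)&(x<620)&(y<-150)&(y>-480)&(z>140)&(z<175)
    rect(r,'bar'); 
    if r.sum()>20:
        v=cv2.fitLine(P[r].astype(np.float32),cv2.DIST_HUBER,0,.01,.01).ravel(); print('bar line',v.round(3))
    rr=(x>380)&(x<620)&(y>160)&(y<400)&(z>85)
    rect(rr,'rollpts')
    b=(x>360)&(x<600)&(y>140)&(y<420)&(z>8)&(z<20); rect(b,'rackbase')
    m=rr&(z>115); q=P[m]
    v=cv2.fitLine(q.astype(np.float32),cv2.DIST_HUBER,0,.01,.01).ravel(); print('long',len(q),v.round(3),q.min(0).round(),q.max(0).round())
```

```text
scene crowntop 250 rect ((549.886474609375, -25.768226623535156), (68.08080291748047, 24.132715225219727), 17.857027053833008) mean [552.9 -25.2 167.9] zmax [168.  171.2]
scene cuptops 481 rect ((550.98291015625, -25.966598510742188), (129.4984588623047, 59.884765625), 17.501083374023438) mean [565.7 -23.4  90.5] zmax [90.6 95.3]
scene bed 2471 rect ((559.5703125, -38.689964294433594), (169.96600341796875, 174.05657958984375), 89.2382583618164) mean [562.9 -43.   21.1] zmax [20.9 25. ]
scene fence 335 rect ((621.5216064453125, -39.32665252685547), (169.2488250732422, 48.40583801269531), 88.59164428710938) mean [633.9 -32.8  35.2] zmax [34.9 38.4]
scene bar 876 rect ((492.6542053222656, -333.20330810546875), (258.44366455078125, 18.669832229614258), 83.91221618652344) mean [ 495.3 -327.9  156.7] zmax [157.9 163.6]
bar line [ 1.11000e-01  9.94000e-01 -4.00000e-03  4.95519e+02 -3.29764e+02
  1.57639e+02]
scene rollpts 751 rect ((492.41986083984375, 266.5208740234375), (198.2429656982422, 110.64537048339844), 86.07180786132812) mean [502.7 264.8 120.7] zmax [114.3 165.9]
scene rackbase 1
[... 961 characters left out ...]
490.2012939453125, -325.92657470703125), (253.64646911621094, 19.40336799621582), 83.78553771972656) mean [ 492.7 -302.8  158.4] zmax [160.3 164.2]
bar line [ 1.12000e-01  9.94000e-01 -1.70000e-02  4.91217e+02 -3.14036e+02
  1.60238e+02]
side rollpts 2443 rect ((487.3202819824219, 272.6930847167969), (198.40757751464844, 110.53356170654297), 88.79752349853516) mean [483.3 266.  114.3] zmax [110.5 164.1]
side rackbase 2577 rect ((459.84136962890625, 272.7176208496094), (216.59910583496094, 139.52883911132812), 87.09828186035156) mean [490.1 306.7   9.8] zmax [ 9.6 12.7]
long 1000 [-1.76000e-01  9.67000e-01 -1.83000e-01  4.98095e+02  2.51824e+02
  1.33249e+02] [465. 179. 115.] [541. 362. 170.]
```

move_arm(
  plan=[
    [[1.83, -3.22, 0.2], -8.1, 0],
    [[1.83, -3.22, 0.2], -8.1, 0],
    [[1.83, -3.22, 0.2], -8.1, 0],
    [[1.83, -3.22, 0.2], -8.1, 0],
    [[1.83, -3.22, 0.2], -8.1, 0],
  ],
)

```text
time_s: 3.7
ee_pos: [331.1, 360.7, 224.2]
ee_rot: [180.0, -0.0, 114.6]
force: [0.7, -0.4, -0.0]
gripper_width: 91.2
gripper_force: 0.0
```

move_arm(
  plan=[
    [[1.83, -3.22, 0], -8.1, 0],
    [[1.83, -3.22, 0], -8.1, 0],
    [[1.83, -3.22, 0], -8.1, 0],
    [[1.83, -3.22, 0], -8.1, 0],
    [[1.83, -3.22, 0], -8.1, 0],
  ],
)

```text
time_s: 4.2
ee_pos: [422.6, 199.6, 224.2]
ee_rot: [180.0, -0.0, 74.1]
force: [1.7, 0.3, 0.4]
gripper_width: 91.3
gripper_force: 0.0
```

move_arm(
  plan=[
    [[1.83, -3.22, 0], -8.1, 0],
    [[1.83, -3.22, 0], -8.1, 0],
    [[1.83, -3.22, 0], -8.1, 0],
    [[1.83, -3.22, 0], -8.1, 0],
    [[1.83, -3.22, 0], -8.1, 0],
  ],
)

```text
time_s: 4.7
ee_pos: [514.2, 38.5, 224.1]
ee_rot: [180.0, -0.0, 33.6]
force: [0.8, -0.4, -0.3]
gripper_width: 91.2
gripper_force: 0.0
```

move_arm(
  plan=[
    [[1.83, -3.22, 0], -8.1, 0],
    [[1.83, -3.22, 0], -8.1, 0],
    [[0, 0, 0], 0, 0],
    [[0, 0, 0], 0, 0],
  ],
)

```text
time_s: 5.1
ee_pos: [550.1, -24.8, 223.7]
ee_rot: [-180.0, 0.0, 17.7]
force: [0.4, 0.3, -0.1]
gripper_width: 91.1
gripper_force: 0.0
```

Run:
```python
from h import *
s=env.state(); print(s['time_s'],s['ee_pos'],s['ee_rot'],s['qpos'],s['force'])
for c in ['scene','side']:
    P=np.load(c+'0.npz')['W'].reshape(-1,3); x,y,z=P.T
    # jig: near edge and fence
    k=(abs(y+75)<40)&(x>440)&(x<680)
    for a in range(468,484,2): 
        m=k&(x>=a)&(x<a+2); print(a,m.sum(),np.median(z[m]).round(1) if m.sum() else '',end='; ')
    print()
    for a in range(616,660,3):
        m=k&(x>=a)&(x<a+3); print(a,m.sum(),np.median(z[m]).round(1) if m.sum() else '',end='; ')
    print()
    # long roll: 45deg slope in rack frame; rolls in rack frame
    yaw=np.radians(-2.75); c0=np.array([461.5,271.])
    X=(x-c0[0])*np.cos(yaw)+(y-c0[1])*np.sin(yaw); Y=-(x-c0[0])*np.sin(yaw)+(y-c0[1])*np.cos(yaw)
    s_=(X+50+z-36)*.7071; n=(z-36-X-50)*.7071
    for Y0 in(-76,0,76):
        m=(abs(Y-Y0)<30)&(s_>70)&(s_<250)&(abs(n)<40)
        print(c,Y0,m.sum(),'s',np.percentile(s_[m],[50,95,99.5]).round(),'Y',np.percentile(Y[m],[2,50,98]).round(1),'n',np.percentile(n[m],[2,50,98]).round(1))
```

```text
5.1 [550.087201   -24.83614697 223.66200841] [-1.79956973e+02  3.92823952e-02  1.77018135e+01] [-3.79743030e+00  1.57957700e+01  9.18512689e+01  2.68947787e-02
  7.24052810e+01  6.84926294e+01] [ 0.35156182  0.32066961 -0.13748719]
468 0 ; 470 3 18.9; 472 3 19.5; 474 4 18.9; 476 11 21.5; 478 9 20.3; 480 7 20.2; 482 11 21.2; 
616 73 20.1; 619 45 -744.5; 622 29 -750.7; 625 26 -752.3; 628 36 -751.0; 631 47 -745.4; 634 59 32.2; 637 93 21.2; 640 356 16.0; 643 174 9.8; 646 70 -2.3; 649 72 -3.3; 652 69 -2.5; 655 60 -3.1; 658 69 -2.6; 
scene -76 275 s [172. 180. 182.] Y [-90.8 -77.2 -62.8] n [-23.5  -6.7  11.9]
scene 0 238 s [107. 115. 118.] Y [-16.4  -2.1  12.6] n [-23.5  -5.4  12.1]
scene 76 261 s [107. 115. 118.] Y [59.4 72.9 88.9] n [-23.8  -5.3  12. ]
468 15 -0.1; 470 3 -1.1; 472 17 20.7; 474 18 20.7; 476 12 20.9; 478 0 ; 480 1 22.0; 482 0 ; 
616 0 ; 619 16 21.8; 622 24 21.5; 625 27 21.8; 628 25 21.5; 631 42 29.0; 634 25 35.5; 637 28 35.7; 640 16 35.7; 643 0 ; 646 15 0.1; 649 30 -0.5; 652 24 -0.2; 655 22 -0.1; 658 29 -0.1; 
side -76 1096 s [126. 177. 179.] Y [-81.6 -64.6 -58.5] n [-20.5   5.2  15.2]
side 0 583 s [ 95. 113. 115.] Y [-8.2  9.3 16.9] n [-21.2   3.4  15.3]
side 76 671 s [ 95. 114. 115.] Y [67.6 84.8 92.8] n [-22.4   3.8  15.1]
```

move_arm(
  plan=[
    [[0, 0, -3], 0, 0],
    [[-0.06, 0.06, -2.5], 0, 0],
    [[0, 0, -1.5], 0, 0],
    [[0, 0, 0], 0, 0],
    [[0, 0, 0], 0, 0.6],
  ],
  squeeze=35,
)

```text
time_s: 5.6
ee_pos: [549.5, -22.9, 154.5]
ee_rot: [180.0, -0.0, 17.8]
force: [0.5, 0.3, -0.2]
gripper_width: 85.6
gripper_force: 0.0
```

move_arm(
  plan=[
    [[0, 0, 0], 0, 1],
    [[0, 0, 0], 0, 1],
    [[0, 0, 0], 0, 1],
    [[0, 0, 0], 0, 1],
    [[0, 0, 0], 0, 1],
  ],
)

```text
time_s: 6.1
ee_pos: [549.6, -23.9, 154.2]
ee_rot: [180.0, -0.0, 17.7]
force: [-0.2, 0.5, 0.4]
gripper_width: 45.9
gripper_force: 0.0
```

move_arm(
  plan=[
    [[0, 0, 0], 0, 1],
    [[0, 0, 0], 0, 1],
    [[0, 0, 0], 0, 1],
    [[0, 0, 0], 0, 1],
    [[0, 0, 0], 0, 1],
  ],
)

```text
time_s: 6.6
ee_pos: [549.6, -23.9, 153.9]
ee_rot: [180.0, 0.0, 17.7]
force: [-0.1, 0.7, -0.8]
gripper_width: 23.8
gripper_force: 35.0
```

move_arm(
  plan=[
    [[0, 0, 0.5], 0, 1],
    [[0, 0, 1.5], 0, 1],
    [[0, 0, 2], 0, 1],
    [[0, 0, 3], 0, 1],
    [[0, 0, 3], 0, 1],
  ],
)

```text
time_s: 7.1
ee_pos: [549.1, -23.8, 254.7]
ee_rot: [-180.0, 0.1, 17.7]
force: [0.8, 1.0, -1.3]
gripper_width: 23.6
gripper_force: 35.0
```

move_arm(
  plan=[
    [[0, 0, 3], 0, 1],
    [[0, 0, 3], 0, 1],
    [[0, -1, 2], 0, 1],
    [[-0.8, -3.5, 0], -3, 1],
    [[-0.8, -4, 0], -3, 1],
  ],
)

```text
time_s: 7.6
ee_pos: [533.6, -108.9, 335.0]
ee_rot: [180.0, -0.1, 11.8]
force: [-0.1, -0.3, -1.6]
gripper_width: 23.7
gripper_force: 35.0
```

move_arm(
  plan=[
    [[-0.8, -4, 0], -3, 1],
    [[-0.8, -4, 0], -3, 1],
    [[-0.8, -4, 0], -3, 1],
    [[-0.8, -4, 0], -3, 1],
    [[-0.5, -3.5, 0], -3, 1],
  ],
)

```text
time_s: 8.1
ee_pos: [495.6, -305.6, 334.1]
ee_rot: [180.0, 0.0, -3.4]
force: [0.9, -0.4, -1.2]
gripper_width: 23.6
gripper_force: 35.0
```

move_arm(
  plan=[
    [[-0.4, -2, 0], -2, 1],
    [[0, -0.6, 0], -0.8, 1],
    [[0, 0, 0], 0, 1],
    [[0, 0, 0], 0, 1],
    [[0, 0, 0], 0, 1],
  ],
)

```text
time_s: 8.6
ee_pos: [492.9, -328.5, 334.2]
ee_rot: [-180.0, -0.0, -6.0]
force: [0.3, 0.5, -1.6]
gripper_width: 23.6
gripper_force: 35.0
```

Run:
```python
from h import *
s=env.state(); print(s['time_s'],s['ee_pos'],s['ee_rot'],s['force'])
for c in ['scene','side']:
    p=env.grab_frame(c); W=cloud(p); cv2.imwrite(f'pics/{c}1.png',p['frame'][150:330,60:430][...,::-1] if c=='scene' else p['frame'][100:300,200:500][...,::-1])
    P=W[p['z_map']>0]; x,y,z=P.T
    m=(abs(x-492)<90)&(abs(y+330)<60)&(z>175)&(z<282)
    q=P[m]; print(c,len(q),cv2.minAreaRect(q[:,:2].astype(np.float32)),np.percentile(q[:,2],[1,50,99]).round(1))
    m=(abs(x-492)<90)&(abs(y+330)<130)&(z>145)&(z<170); q=P[m]; print('bar',cv2.minAreaRect(q[:,:2].astype(np.float32)))
```

```text
8.6 [ 492.90563311 -328.51456181  334.20533666] [-1.79981297e+02 -8.17150171e-03 -5.95612727e+00] [ 0.29440809  0.46332399 -1.56709281]
scene 2079 ((493.8013000488281, -327.77081298828125), (61.85694122314453, 133.1576690673828), 83.4658203125) [204.3 247.  277.6]
bar ((493.54339599609375, -331.72991943359375), (255.86573791503906, 20.149267196655273), 84.1472396850586)
side 887 ((492.2970275878906, -322.54913330078125), (64.55256652832031, 126.58333587646484), 84.19239807128906) [205.3 248.  279.4]
bar ((490.72412109375, -329.0684814453125), (257.7388000488281, 19.028915405273438), 83.38029479980469)
```

move_arm(
  plan=[
    [[-0.1, 0, -3], 0, 1],
    [[0, 0, -4], 0, 1],
    [[0, 0, -4], 0, 1],
    [[0, 0, -3], 0, 1],
    [[0, 0, -1.5], 0, 1],
  ],
)

```text
time_s: 9.2
ee_pos: [490.3, -328.1, 175.9]
ee_rot: [-179.9, 0.3, -6.0]
force: [1.6, -0.0, -2.1]
gripper_width: 24.0
gripper_force: 35.0
```

move_arm(
  plan=[
    [[0, 0, -0.6], 0, 1],
    [[0, 0, -0.3], 0, 1],
    [[0, 0, 0], 0, 1],
    [[0, 0, 0], 0, 1],
  ],
)

```text
time_s: 9.6
ee_pos: [492.3, -330.2, 171.2]
ee_rot: [179.9, -0.1, -6.1]
force: [0.7, 1.3, -0.9]
gripper_width: 23.8
gripper_force: 35.0
```

move_arm(
  plan=[
    [[0, 0, -0.2], 0, 1],
    [[0, 0, 0], 0, 1],
    [[0, 0, 0], 0, 1],
  ],
)

```text
time_s: 9.9
ee_pos: [491.6, -329.9, 168.2]
ee_rot: [180.0, -0.0, -6.1]
force: [-0.6, 0.0, -1.3]
gripper_width: 23.7
gripper_force: 35.0
```

move_arm(
  plan=[
    [[0, 0, -0.15], 0, 1],
    [[0, 0, 0], 0, 1],
    [[0, 0, 0], 0, 1],
  ],
)

```text
time_s: 10.2
ee_pos: [491.7, -330.0, 166.8]
ee_rot: [180.0, -0.0, -6.1]
force: [-0.3, 1.1, 1.1]
gripper_width: 23.8
gripper_force: 35.0
```

Run:
```python
from h import *
s=env.state(); print(s['time_s'],s['ee_pos'],s['force'])
p=env.grab_frame('side'); cv2.imwrite('pics/side2.png',cv2.resize(p['frame'][80:260,260:460][...,::-1],None,fx=3,fy=3))
```

```text
10.2 [ 491.74641355 -329.99309708  166.80613374] [-0.34505153  1.08891546  1.10043695]
```

View pics/side2.png

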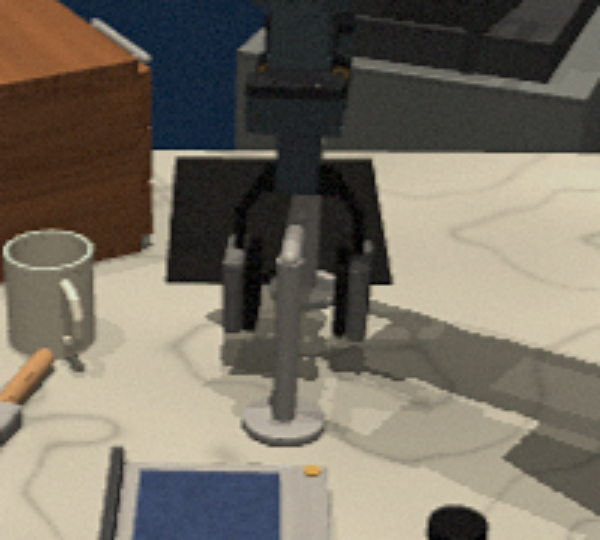

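Cups sit on both sides of the bar (bar end ~290,250) and the force shows contact. Release.

move_arm(
  plan=[
    [[0, 0, 0], 0, 0.6],
    [[0, 0, 0], 0, 0.4],
    [[0, 0, 0], 0, 0.3],
    [[0, 0, 0], 0, 0.3],
    [[0, 0, 0], 0, 0.3],
  ],
)

```text
time_s: 10.75
ee_pos: [491.6, -329.8, 166.4]
ee_rot: [180.0, 0.0, -6.1]
force: [0.0, -0.2, 0.5]
gripper_width: 61.2
gripper_force: 0.0
```

move_arm(
  plan=[
    [[0, 0, 1], 0, 0.3],
    [[0, 0, 2], 0, 0.3],
    [[0, 0, 3], 0, 0.3],
    [[0, 1, 3], 0, 0.3],
    [[0, 3, 1], 0, 0.3],
  ],
)

```text
time_s: 11.25
ee_pos: [493.0, -292.0, 270.5]
ee_rot: [179.8, -0.4, -6.2]
force: [0.9, -0.1, 0.1]
gripper_width: 64.2
gripper_force: 0.0
```

Run:
```python
from h import *
p=env.grab_frame('side'); cv2.imwrite('pics/side3.png',cv2.resize(p['frame'][80:260,260:460][...,::-1],None,fx=2,fy=2))
W=cloud(p); P=W[p['z_map']>0]; x,y,z=P.T
m=(abs(x-492)<90)&(abs(y+330)<60)&(z>30)&(z<186)
q=P[m]; print(len(q),cv2.minAreaRect(q[:,:2].astype(np.float32)),np.percentile(q[:,2],[1,50,99]).round(1))
m=(abs(x-492)<90)&(abs(y+330)<40)&(z>176)&(z<186)
q=P[m]; print(q[q[:,0]<480][:,2].mean(), q[q[:,0]>505][:,2].mean())
# left and right cup tops
m=(abs(y+330)<45)&(z>95)&(z<112)&(abs(x-492)<90); q=P[m]; print([ (len(a),np.percentile(a[:,2],95)) for a in (q[q[:,0]<480],q[q[:,0]>505]) if len(a)])
print(env.state()['ee_pos'],env.state()['gripper_width'])
```

```text
1255 ((489.748046875, -329.84619140625), (118.98138427734375, 126.82749938964844), 83.87488555908203) [ 39.1 103.5 183.7]
181.03294890419235 180.82062952956386
[(141, np.float64(108.06571123648621)), (135, np.float64(107.85148069146553))]
[ 492.78725951 -286.38045206  271.36337871] 64.25092424467054
```

View pics/side3.png

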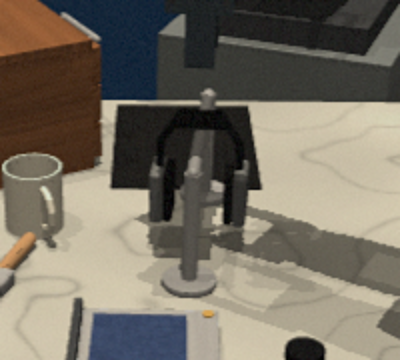

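Ear defenders hang level astride the bar (cups at ~160,190 and 235,190). Now to the roll.

move_arm(
  plan=[
    [[0, 3, 0], 0.3, 0.3],
    [[0, 4.5, 0], 0.3, 0.3],
    [[0.1, 4.5, 0], 0.4, 0.3],
    [[0, 4.5, 0], 0.3, 0.3],
    [[0.1, 4.5, 0], 0.3, 0.3],
  ],
)

```text
time_s: 11.8
ee_pos: [493.3, -78.2, 267.2]
ee_rot: [180.0, -0.1, -4.5]
force: [0.3, 0.4, 0.2]
gripper_width: 63.7
gripper_force: 0.0
```

move_arm(
  plan=[
    [[0, 4.5, 0], 0.3, 0.3],
    [[0.1, 4.5, 0], 0.3, 0.3],
    [[0, 4.5, 0], 0.3, 0.3],
    [[0.1, 4.5, 0], 0.3, 0.3],
    [[0, 4, 0], 0.3, 0.3],
  ],
)

```text
time_s: 12.3
ee_pos: [495.4, 142.3, 267.2]
ee_rot: [-180.0, -0.1, -2.9]
force: [0.5, -0.3, 0.4]
gripper_width: 63.9
gripper_force: 0.0
```

move_arm(
  plan=[
    [[0.1, 3, 0], 0.3, 0.3],
    [[0, 1.9, 0], 0, 0.3],
    [[0, 0, 0], 0, 0.3],
    [[0, 0, 0], 0, 0.3],
    [[0, 0, 0], 0, 0.3],
  ],
)

```text
time_s: 12.8
ee_pos: [496.6, 188.2, 266.7]
ee_rot: [180.0, -0.0, -2.7]
force: [-0.6, -0.3, -0.6]
gripper_width: 63.9
gripper_force: 0.0
```

move_arm(
  plan=[
    [[0.1, 0.5, -3], 0, 0.3],
    [[0, 0, -4], 0, 0.3],
    [[0, 0, -4], 0, 0.3],
    [[0, 0, -3], 0, 0.3],
    [[0, 0, -1.5], 0, 0.3],
  ],
)

```text
time_s: 13.3
ee_pos: [496.0, 192.2, 108.9]
ee_rot: [179.9, 0.3, -2.8]
force: [-0.1, -0.8, -0.3]
gripper_width: 64.1
gripper_force: 0.0
```

move_arm(
  plan=[
    [[0, 0, 0], 0, 0.3],
    [[0, 0, 0], 0, 0.5],
    [[0, 0, 0], 0, 0.6],
    [[0, 0, 0], 0, 1],
    [[0, 0, 0], 0, 1],
  ],
  squeeze=20,
)

```text
time_s: 13.8
ee_pos: [498.1, 194.3, 112.4]
ee_rot: [-180.0, -0.1, -2.7]
force: [0.2, -0.1, -0.2]
gripper_width: 34.8
gripper_force: 0.0
```

move_arm(
  plan=[
    [[0, 0, 0], 0, 1],
    [[0, 0, 0], 0, 1],
    [[0, 0, 0], 0, 1],
    [[0, 0, 0], 0, 1],
  ],
  squeeze=40,
)

```text
time_s: 14.2
ee_pos: [498.0, 194.2, 112.2]
ee_rot: [-180.0, -0.1, -2.7]
force: [0.0, -1.3, 5.5]
gripper_width: 31.4
gripper_force: 40.0
```

move_arm(
  plan=[
    [[0.7, -0.03, 0.7], 0, 1],
    [[1.4, -0.07, 1.4], 0, 1],
    [[1.4, -0.07, 1.4], 0, 1],
    [[1.4, -0.07, 1.4], 0, 1],
    [[1.4, -0.07, 1.4], 0, 1],
  ],
)

```text
time_s: 14.7
ee_pos: [561.1, 191.1, 174.6]
ee_rot: [180.0, 0.1, -2.7]
force: [-0.5, 0.4, -1.5]
gripper_width: 31.9
gripper_force: 40.0
```

move_arm(
  plan=[
    [[0.7, -0.03, 0.7], 0, 1],
    [[0, 0, 2], 0, 1],
    [[0, 0, 2], 0, 1],
    [[0, 0, 1], 0, 1],
    [[0, 0, 0], 0, 1],
  ],
)

```text
time_s: 15.2
ee_pos: [568.1, 191.0, 232.6]
ee_rot: [-180.0, -0.1, -2.7]
force: [0.3, 1.1, -1.2]
gripper_width: 31.2
gripper_force: 40.0
```

Run:
```python
from h import *
p=env.grab_frame('side'); cv2.imwrite('pics/side4.png',p['frame'][150:450,200:500][...,::-1])
s=env.state(); print(s['ee_pos'],s['force'],s['gripper_width'])
```

```text
[567.47467541 190.79206645 231.31498059] [ 0.11004152 -0.24228122 -1.47647361] 31.529751990759255
```

View pics/side4.png

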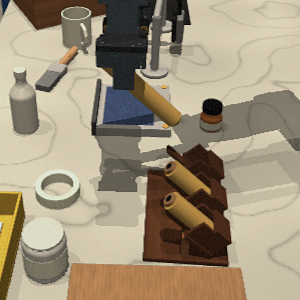

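The side view shows the roll drawn free at ~45° (crop 130,85 to 180,120), short rolls still racked. Turn it and bring it over the bed.

move_arm(
  plan=[
    [[-0.14, -1.95, 0], 5, 1],
    [[-0.14, -1.95, 0], 8, 1],
    [[-0.14, -1.95, 0], 8, 1],
    [[-0.14, -1.95, 0], 8, 1],
    [[-0.14, -1.95, 0], 8, 1],
  ],
)

```text
time_s: 15.75
ee_pos: [559.6, 92.5, 229.8]
ee_rot: [-179.9, 0.2, 34.7]
force: [0.6, -0.1, -1.4]
gripper_width: 31.8
gripper_force: 40.0
```

move_arm(
  plan=[
    [[-0.14, -1.95, 0], 8, 1],
    [[-0.14, -1.95, 0], 8, 1],
    [[-0.14, -1.95, 0], 8, 1],
    [[-0.14, -1.95, 0], 8, 1],
    [[-0.14, -1.95, 0], 8, 1],
  ],
)

```text
time_s: 16.25
ee_pos: [552.5, -4.9, 229.9]
ee_rot: [-179.8, 0.0, 74.7]
force: [-0.8, 0.4, -1.3]
gripper_width: 31.5
gripper_force: 40.0
```

move_arm(
  plan=[
    [[-0.14, -1.95, 0], 8, 1],
    [[0, 0, -1], 4.5, 1],
    [[0, 0, -3], 2.3, 1],
    [[0, 0, -3], 0, 1],
    [[0, 0, -2], 0, 1],
  ],
)

```text
time_s: 16.75
ee_pos: [549.9, -23.6, 138.0]
ee_rot: [-179.7, -0.0, 89.1]
force: [0.3, -0.4, -2.2]
gripper_width: 31.5
gripper_force: 40.0
```

move_arm(
  plan=[
    [[0, 0, -1], 0, 1],
    [[0, 0, 0], 0, 1],
    [[0, 0, 0], 0, 1],
  ],
)

```text
time_s: 17.05
ee_pos: [552.6, -23.7, 131.8]
ee_rot: [180.0, -0.0, 89.1]
force: [0.2, 0.6, -1.3]
gripper_width: 31.4
gripper_force: 40.0
```

Run:
```python
from h import *
s=env.state(); t=s['ee_pos']; print(t,s['ee_rot'],s['force'],s['gripper_width'])
p=env.grab_frame('scene'); cv2.imwrite('pics/scene5.png',cv2.resize(p['frame'][160:320,220:420][...,::-1],None,fx=3,fy=3))
P=cloud(p)[p['z_map']>0]; x,y,z=P.T
m=(abs(x-t[0]-12)<8)&(y<t[1]-22)&(y>t[1]-110)&(z>26)&(z<125); q=P[m]
print(len(q),cv2.fitLine(q[:,1:].astype(np.float32),cv2.DIST_HUBER,0,.01,.01).ravel(),q.min(0),q.max(0))
```

```text
[552.5523474  -23.71315503 131.81918581] [ 1.79961890e+02 -1.06436709e-03  8.91338722e+01] [ 0.20680524  0.56563873 -1.28576061] 31.399576052486978
452 [  0.7267377   0.6869151 -85.766556   92.58971  ] [ 556.5805961  -123.51355847   53.02545635] [572.54209959 -46.65081086 124.61890562]
```

View pics/scene5.png

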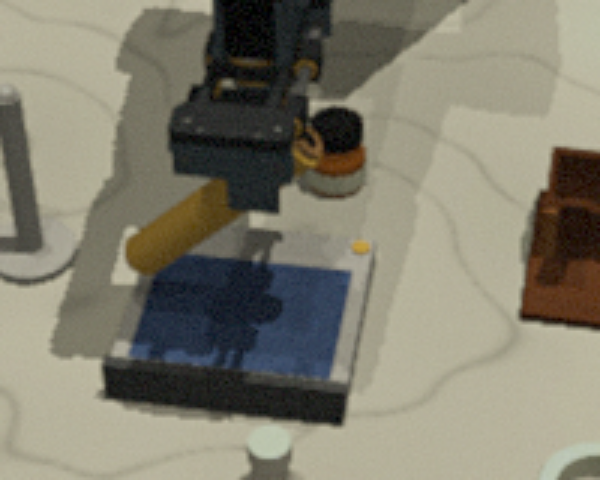

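move_arm(
  plan=[
    [[0, 0, -1.5], 0, 1],
    [[0, 0, -0.8], 0, 1],
    [[0, 0, -0.3], 0, 1],
    [[0, 0, 0], 0, 1],
  ],
  squeeze=15,
)

```text
time_s: 17.5
ee_pos: [552.2, -23.7, 105.9]
ee_rot: [180.0, 0.0, 89.1]
force: [-0.8, -0.0, 0.1]
gripper_width: 31.8
gripper_force: 15.0
```

move_arm(
  plan=[
    [[0, 0.75, -0.75], 0, 1],
    [[0, 0.8, -0.8], 0, 1],
    [[0, 0, 0], 0, 1],
  ],
)

```text
time_s: 17.8
ee_pos: [552.1, -6.9, 89.2]
ee_rot: [-180.0, -0.0, 89.2]
force: [-0.1, 1.6, 0.7]
gripper_width: 31.7
gripper_force: 15.0
```

move_arm(
  plan=[
    [[0, 0.65, -0.9], 0, 1],
    [[0, 0.6, -0.9], 0, 1],
    [[0, 0.5, -1], 0, 1],
    [[0, 0.43, -1], 0, 1],
    [[0, 0, 0], 0, 1],
  ],
)

```text
time_s: 18.3
ee_pos: [550.6, 14.1, 49.9]
ee_rot: [-179.8, 0.0, 89.2]
force: [0.1, -0.3, -0.0]
gripper_width: 31.6
gripper_force: 15.0
```

move_arm(
  plan=[
    [[0, 0.22, -0.75], 0, 1],
    [[0, 0.22, -0.7], 0, 1],
    [[0, 0.14, -0.5], 0, 1],
    [[0, 0, 0], 0, 1],
    [[0, 0, 0], 0, 1],
  ],
)

```text
time_s: 18.8
ee_pos: [551.9, 19.2, 32.2]
ee_rot: [-180.0, 0.0, 89.1]
force: [-1.6, 0.0, -0.8]
gripper_width: 31.7
gripper_force: 15.0
```

Run:
```python
from h import *
s=env.state(); t=s['ee_pos']; print(t,s['ee_rot'],s['force'],s['gripper_width'])
p=env.grab_frame('scene'); cv2.imwrite('pics/scene6.png',cv2.resize(p['frame'][160:320,220:420][...,::-1],None,fx=3,fy=3))
P=cloud(p)[p['z_map']>0]; x,y,z=P.T
m=(abs(x-t[0]-8)<8)&(y<t[1]-22)&(y>t[1]-150)&(z>28)&(z<125); q=P[m]
print(len(q),cv2.fitLine(q[:,1:].astype(np.float32),cv2.DIST_HUBER,0,.01,.01).ravel(),q.min(0),q.max(0))
```

```text
[551.91342436  19.21742264  32.24548608] [-1.79961653e+02  4.42107416e-03  8.91170869e+01] [-1.58904725  0.00815564 -0.78648599] 31.70767618746033
368 [  0.9969261    0.07834699 -72.581375    49.91988   ] [ 551.93245176 -113.4261494    28.87216064] [567.88195696  -3.07539686 123.35383929]
```

move_arm(
  plan=[
    [[0, 0, -0.4], 0, 1],
    [[0, 0, 0], 0, 1],
    [[0, 0, 0], 0, 0.55],
    [[0, 0, 0], 0, 0.55],
    [[0, 0, 0], 0, 0.55],
  ],
)

```text
time_s: 19.35
ee_pos: [552.2, 19.3, 28.6]
ee_rot: [180.0, 0.0, 89.1]
force: [-0.6, 0.7, 0.2]
gripper_width: 41.2
gripper_force: 0.0
```

move_arm(
  plan=[
    [[0, -0.5, 0], 0, 0.55],
    [[-0.03, -1, 0], 0, 0.55],
    [[-0.03, -1.5, 0], 0, 0.55],
    [[0, -0.6, 0], 0, 0.55],
    [[0, 0, 0], 0, 0.55],
  ],
)

```text
time_s: 19.85
ee_pos: [551.5, -18.0, 28.5]
ee_rot: [180.0, 0.0, 89.0]
force: [-0.5, 1.2, 0.4]
gripper_width: 41.5
gripper_force: 0.0
```

Run:
```python
from h import *
s=env.state(); t=s['ee_pos']; print(s['time_s'],t,s['ee_rot'],s['force'],s['gripper_width'])
for c in ('scene','side'):
    p=env.grab_frame(c); cv2.imwrite(f'pics/{c}7.png',cv2.resize(p['frame'][160:320,220:420][...,::-1],None,fx=3,fy=3))
    P=cloud(p)[p['z_map']>0]; x,y,z=P.T
    m=(abs(x-552)<26)&(abs(y+20)<130)&(abs(y-t[1])>22)&(z>32)&(z<62); q=P[m]
    print(c,len(q),cv2.minAreaRect(q[:,:2].astype(np.float32)),np.percentile(q,[1,99],axis=0).round(1).tolist())
    m&=(z>48); q=P[m]; print(np.percentile(q,[1,50,99],axis=0).round(1).tolist(),np.polyfit(q[:,1],q[:,2],1))
```

```text
19.85 [551.52657444 -18.024435    28.47012077] [1.79995838e+02 5.05099691e-03 8.90172640e+01] [-0.51668055  1.20212676  0.37876587] 41.52024908978646
scene 644 ((556.690673828125, -22.487457275390625), (181.7416534423828, 33.81083297729492), 89.26010131835938) [[544.7, -111.3, 32.5], [572.7, 67.6, 55.0]]
[[545.0, -105.3, 48.1], [558.6, 21.8, 51.2], [570.4, 64.3, 55.2]] [6.38248214e-04 5.11906350e+01]
side 543 ((554.0291137695312, -18.902374267578125), (181.16836547851562, 31.856231689453125), 89.15901184082031) [[538.7, -101.3, 33.4], [570.1, 70.2, 55.6]]
[[541.9, -103.6, 48.1], [554.5, 16.4, 51.8], [567.9, 66.0, 55.6]] [-3.30966495e-03  5.17915179e+01]
```

View pics/scene7.png

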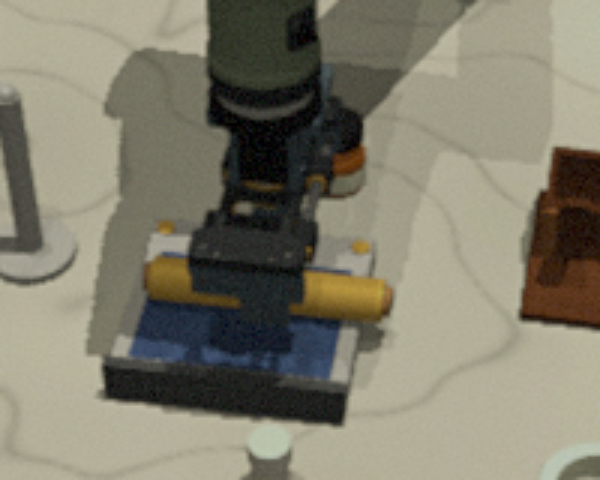

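The roll now lies level on the bed parallel to the fence (150,275 to 390,300), fingers astride near its middle. Regrip at the middle and lift.

move_arm(
  plan=[
    [[0, -0.27, -0.2], 0, 0.55],
    [[0, 0, 0], 0, 0.55],
    [[0, 0, 0], 0, 1],
    [[0, 0, 0], 0, 1],
    [[0, 0, 0], 0, 1],
  ],
  squeeze=40,
)

```text
time_s: 20.45
ee_pos: [551.6, -19.1, 26.4]
ee_rot: [180.0, -0.0, 89.1]
force: [0.0, -0.3, -0.2]
gripper_width: 31.0
gripper_force: 40.0
```

move_arm(
  plan=[
    [[0, 0, 0], 0, 1],
    [[0, 0, 0], 0, 1],
    [[0, 0, 0.5], 0, 1],
    [[0, 0, 1], 0, 1],
    [[0, 0, 2], 0, 1],
  ],
)

```text
time_s: 20.95
ee_pos: [550.5, -19.3, 61.3]
ee_rot: [-179.8, -0.0, 89.1]
force: [1.1, -0.2, -1.3]
gripper_width: 31.3
gripper_force: 40.0
```

move_arm(
  plan=[
    [[0.05, -0.5, 2.5], 0, 1],
    [[0, -0.6, 2.4], 0, 1],
    [[0, -0.55, 1.5], 0, 1],
    [[0, 0, 0.5], 0, 1],
    [[0, 0, 0], 0, 1],
  ],
)

```text
time_s: 21.45
ee_pos: [552.4, -35.8, 131.5]
ee_rot: [179.9, -0.0, 89.1]
force: [0.0, 0.3, -1.7]
gripper_width: 31.1
gripper_force: 40.0
```

move_arm(
  plan=[
    [[0, 0, 0], 0, 1],
    [[0, 0, 0], 0, 1],
    [[0, 0, 0], 0, 1],
  ],
)

```text
time_s: 21.75
ee_pos: [551.6, -35.6, 129.6]
ee_rot: [-179.9, -0.0, 89.1]
force: [-0.5, -0.3, -0.2]
gripper_width: 31.4
gripper_force: 40.0
```

Run:
```python
from h import *
s=env.state(); t=s['ee_pos']; print(s['time_s'],t,s['ee_rot'],s['force'],s['gripper_width'])
for c in ('scene','side'):
    p=env.grab_frame(c); cv2.imwrite(f'pics/{c}8.png',p['frame'][...,::-1])
    P=cloud(p)[p['z_map']>0]; x,y,z=P.T
    m=(abs(x-552)<26)&(abs(y+37)<130)&(abs(y-t[1])>22)&(z>120)&(z<165); q=P[m]
    print(c,len(q),cv2.minAreaRect(q[:,:2].astype(np.float32)))
    m&=(z>150); q=P[m]; print(np.percentile(q,[1,50,99],axis=0).round(1).tolist(),np.polyfit(q[:,1],q[:,2],1))
```

```text
21.75 [551.55962052 -35.58816415 129.5729055 ] [-1.79898443e+02 -1.09335511e-02  8.91440325e+01] [-0.45897678 -0.29412446 -0.19781473] 31.374361274633827
scene 835 ((557.5865478515625, -38.272789001464844), (180.47483825683594, 29.578800201416016), 88.8831787109375)
[[544.0, -122.8, 150.1], [558.9, 4.7, 154.2], [569.6, 45.8, 158.3]] [1.11193328e-03 1.54027865e+02]
side 601 ((553.929931640625, -33.621498107910156), (179.6741943359375, 31.891759872436523), 89.2290267944336)
[[540.6, -119.1, 150.2], [553.9, -3.5, 155.0], [566.9, 52.1, 158.8]] [-4.04250489e-03  1.54606889e+02]
```

View pics/side8.png

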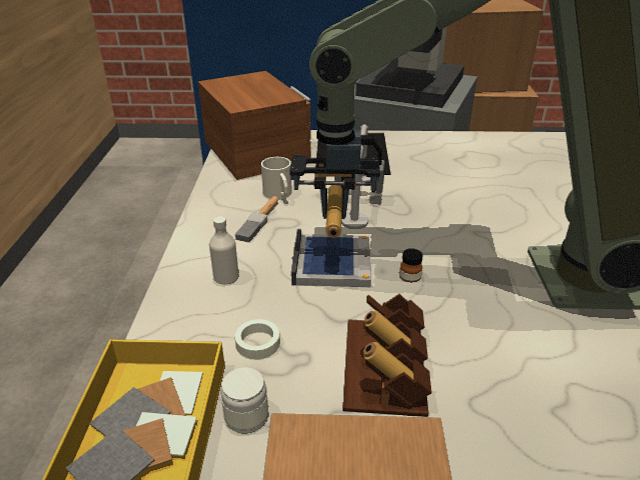

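The roll is held level over the bed (335,205), parallel to the fence, with the bystanders and short rolls unmoved. Handing in.

```bash
python3 -c "
from workcell import env
print(env.job_done())"
```

```text
the job is handed in; nothing more can be done
None
```

The ear defenders hang level astride the rail, and the long roll is held level, parallel to the fence and centred about 12 cm above the bed; the job was handed in at about 22 s and returned no verdict.

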